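# Load the ice machine's tilt-out hopper

## Robot

A 6-joint arm with a two-finger parallel gripper is mounted at the origin on the work surface. World frame = base frame: x ahead of the robot, y to its left, z up, the work surface at z = 0. Lengths are in m, angles in degrees, forces in N, time in s.
With the tool pointing down it reaches from about 0.35 to 0.875 m from the base axis. Payload 4.2 kg.
Tool frame: the origin (TCP) lies between the finger pads, 19 mm behind the fingertips; this is the grasp point; z points along the fingers, y is the line along which they close (so a half turn about z gives the same grasp; the last joint's range is limited). The gripper opens to 85 mm and grips with 20 to 120 N. Pads are 22 mm wide; open, the fingers measure 114 mm over their backs; the gripper's body (76 mm by 85 mm) begins 54 mm behind the grasp point. The pads swing forward as they close: fully open they stand 13 mm farther back than shut.
Start: joints at [88.27, 22.042, 0.453, 0, -68.411, -14.817], TCP at [0.178, 0.599, 0.25] pointing down, gripper open.
Joint ranges: [-179.83, 179.83], [-69.29, 118.12], [-61.27, 80.66], [-181.25, 117.63], [-171.15, -9.14], [-177.46, 177.46]. Speed limits (degrees/s): [159.86, 159.86, 180, 180, 180, 180].

## Interface

Orientations are given as [roll, pitch, yaw] about the fixed x, y, z axes, in that order (R = Rz(yaw) Ry(pitch) Rx(roll)).
In Python, from bench import robot, vision, nets gives the robot as it stands.
- The arm moves only by the tool arm_command, never from a script. Its argument "motion" is a list of rows, each an object of numbers: "dx", "dy", "dz": the shift along the tool's x, y, z in mm; "twist": the turn about the tool's z in degrees. A call has 1 to 8 rows; each row is the pose to reach, as a shift and turn from the pose commanded when the call began, along the tool's axes at that moment; what a row does not reach only later rows make up. A row lasts 1/8 s, in which the tool goes at most 62.5 mm and 10.7 degrees, less where a joint would pass 70% of its speed; a pose out of reach is approached as far as the arm can. A call with a gripper value outside its range is refused whole. "claw" is the opening, from 0 (shut) to 1 (fully open), set as the call begins (left out, the last holds). The fingers move at their own pace and stop on an object; "force" is the grip in N (left out, the last holds). Time passes only in rows, so rows that repeat a pose let the fingers close. It gives the time, the measured TCP pose, the force, the opening and the grip force at its end, in the units of the state.
- robot.state(): the state, without advancing time (a new reading comes with each control period).
- vision.camera(name): name is "side" or "top"; returns a dict with "pixels" (400x640x3 uint8, red, green, blue), "intrinsics" (3x3 intrinsics, pixels), "R" (3x3) and "t" (3): a world point X has camera coordinates R X + t. Camera axes: x right, y down, z forward; pixel columns grow to the right and rows downward; lengths in m; the calibration is good to about 2 mm. A picture is of the moment at which its call begins. There is no depth.
- robot.job_done(): hands the job in; it is judged then, once.
Trained networks look in the newest picture that a camera, given by its name, has taken for a name from the list of things; names that differ only in an ending like _2 or _b are one class to them, and where a whole thing is asked for, a point or a joint stands for the part that bears it (a point fixed in the world has none). Each returns a list of dicts, best first, with "score" (0 to 1); they miss things now and then, are a little off and sometimes report something else, mostly with a low value. They report only what shows in the picture. A call takes as long as a camera call.
- nets.spot_in(camera, target): "position" ([x, y, z] in m, in the coordinates of the camera as it stood for that picture, good to about 4 mm: the middle of the surface that is visible of it).
The state is a dict: "time": time; "joints": joint angles; "dq": joint speeds; "effort": joint torques, N m; "tcp_pos": TCP position; "tcp_rot": TCP orientation; "force": force on the tool from outside, world axes, zero at the start; "torque": the same for the moment, N m; "finger_gap": finger opening in m; "grip_force": force on a finger pad.
Only numpy, scipy, OpenCV 4.12 (cv2) and the standard library are available. Lean on these libraries where they do the work, as an engineer would, in place of code of your own. Each camera call takes 0.05 s, during which the arm holds its last target. There are 200 camera calls.

## Task

Pull the ice machine's tilt-out hopper all the way down by its yellow bar, put the pale-blue ice puck inside it and let go of it, then push the hopper back up until it is fully shut, with the puck inside. Leave the orange cup, the red bottle and the steel bowl standing where they are.

Things in the scene. Friction and masses are not known exactly. Their poses are not given: they have to be found in the camera images.
- hopper (a joint): Angle of the hopper about its bottom hinge: 0 = shut (front panel upright), 0.8 rad = fully down, its stop (panel top leaning out towards the robot). The hinge is stiff: it stays where it is left and takes about 5 N at the bar. It may start shut or a little ajar.
- hopper_hinge (a point): Middle of the hinge line, at the foot of the hopper's front panel, 100 mm above the counter. Its axes turn with the hopper: y along the hinge, z up the panel (vertical when shut), x into the machine, square to the panel. Panel: aluminium, 205 mm wide (y), 150 mm high, from x = -8 mm to x = 0.
- hopper_handle (a point): Middle of the yellow round bar used to pull the hopper: 12 mm thick, 150 mm long, along y. In the hinge axes it lies at x = -55 mm, z = 170 mm (20 mm above the panel's top edge); two 12 mm arms at its ends (y = +-75 mm) run down to the panel. Same axes as hopper_hinge.
- hopper_floor (a point): Centre of the inner floor of the white bin fixed behind the panel, at x = 57.5 mm, z = 6 mm in the hinge axes; same axes, so z points out of the floor. Inside the bin is 115 mm (x, from the panel to the back wall) by 176 mm (y); side and back walls 85 mm high, open on top.
- machine: Navy-blue ice machine, 250 mm wide (y), 240 mm deep (x), 390 mm high, clear lid on top, fixed. Origin on the counter under the middle of its front face; x points into the machine, the front faces -x. Its hood juts 45 mm out of the front face, at heights 345 to 390 mm, over the bar when the hopper is shut: a tool pointing straight down does not fit there.
- puck: Pale-blue solid ice puck, upright cylinder 60 mm in diameter, 48 mm high, about 125 g, on the counter to the left or right. Origin at the centre of its underside, z up.
- puck_center (a point): Centre of the ice puck, 24 mm above its underside.
- cup: Orange cup, 76 mm across, 85 mm high, to be left alone. Origin at the centre of its underside.
- bottle: Red bottle with a white cap, 60 mm across, 170 mm high, to be left alone. Origin at the centre of its underside.
- bowl: Steel bowl, 140 mm across, 60 mm high, to be left alone. Origin at the centre of its underside.

How it is judged:
By the outcome, as a careful person would: the job done as asked, in the order asked, and still so for the second after the job is handed in, with the robot touching nothing.
It also fails if it takes over 62 s, if anything falls off the work surface, if the arm or the gripper's body presses on something with over 40 N, if the wrist force passes 120 N, or if a joint passes its speed limit or range.

## Working session

There is one attempt and no reset: what is moved stays moved. The work goes in short steps, Python scripts to look and compute and a tool call to move; the robot and the scene stay as the last step left them, time stands still between calls to the robot, and variables do not carry over. Pictures are saved under pics/ and viewed, at most 12 in all, crops included, and the job is handed in when it is done.

Besides the shell and the picture viewer there is one more tool, called after "Emit:" as name([rows], argument=value, ...), one row to a line, values as JSON. arm_command: Moves the arm, as the interface text tells. Its arguments: {"type":"object","properties":{"motion":{"type":"array","items":{"type":"object","properties":{"dx":{"type":"number"},"dy":{"type":"number"},"dz":{"type":"number"},"twist":{"type":"number"}}}},"claw":{"type":"number"},"force":{"type":"number"}},"required":["motion"]}

```bash
ls; mkdir -p pics
cat > h.py <<'E'
import numpy as np, cv2
from bench import robot, vision, nets
from scipy.spatial.transform import Rotation as Ro
def cam(n):
    c=vision.camera(n); return c,np.array(c["R"]),np.array(c["t"]),np.array(c["intrinsics"])
def save(c,f): cv2.imwrite(f,cv2.cvtColor(np.asarray(c["pixels"]),cv2.COLOR_RGB2BGR))
def proj(R,t,K,X):
    p=K@(R@np.array(X)+t); return p[:2]/p[2]
def ray_z(R,t,K,uv,z):
    o=-R.T@t; d=R.T@np.linalg.inv(K)@np.array([uv[0],uv[1],1.]); return o+d*(z-o[2])/d[2]
E
python3 - <<'E'
from h import *
s=robot.state(); print({k:np.round(v,3).tolist() for k,v in s.items()})
ims=[]
for n in ("side","top"):
    c,R,t,K=cam(n); save(c,f"pics/{n}0.png")
    print(n,"cam pos",np.round(-R.T@t,3),"fwd",np.round(R[2],3))
    for o in ["puck","puck_center","hopper_handle","hopper_hinge","hopper_floor","hopper","machine","cup","bottle","bowl"]:
        for r in nets.spot_in(n,o)[:2]:
            X=R.T@(np.array(r["position"])-t); print(o,round(r["score"],2),np.round(X,3),np.round(proj(R,t,K,X)))
E
```

```text
pics
{'time': 0.0, 'joints': [88.271, 22.092, 0.379, -0.03, -68.411, -14.817], 'dq': [0.034, 0.003, 0.111, 0.028, 0.072, 0.003], 'effort': [0.001, -39.229, 18.84, 4.186, -0.005, -0.0], 'tcp_pos': [0.178, 0.599, 0.249], 'tcp_rot': [179.873, -0.005, -16.557], 'force': [-0.449, 0.061, 0.9], 'torque': [-0.026, -0.005, 0.005], 'grip_force': 0.0, 'finger_gap': 0.085}
side cam pos [0.144 0.628 0.701] fwd [ 0.428 -0.695 -0.578]
puck 0.82 [ 0.419 -0.256  0.044] [391. 205.]
puck 0.39 [0.614 0.053 0.173] [274. 203.]
puck_center 0.59 [ 0.42  -0.255  0.039] [391. 206.]
hopper_handle 0.78 [0.609 0.053 0.176] [276. 202.]
hopper_hinge 0.83 [0.612 0.054 0.174] [275. 203.]
hopper_floor 0.55 [0.604 0.059 0.175] [276. 205.]
hopper 0.97 [0.605 0.055 0.176] [277. 203.]
machine 0.85 [0.682 0.174 0.269] [212. 186.]
machine 0.75 [0.608 0.058 0.174] [275. 204.]
cup 0.52 [0.415 0.288 0.078] [289. 336.]
cup 0.3 [ 0.423 -0.252  0.042] [390. 206.]
bottle 0.65 [0.6   0.374 0.1  ] [185. 319.]
top cam pos [3.980e-01 1.000e-03 1.248e+00] fwd [ 0.127 -0.019 -0.992]
puck 0.83 [ 0.426 -0.267  0.048] [399. 241.]
puck_center 0.66 [ 0.427 -0.266  0.045] [398. 241.]
hopper_handle 0.67 [0.602 0.054 0.238] [297. 175.]
hopper_hinge 0.93 [0.599 0.051 0.236] [297. 176.]
hopper_floor 0.7 [0.6   0.053 0.238] [297. 176.]
hopper 0.75 [0.598 0.053 0.233] [297. 177.]
machine 0.95 [0.704 0.069 0.383] [287. 122.]
machine 0.37 [0.598 0.052 0.232] [297. 177.]
cup 0.9 [0.399 0.33  0.035] [213. 250.]
cup 0.68 [0.611 0.347 0.114] [203. 180.]
bottle 0.85 [0.607 0.348 0.11 ] [203. 182.]
bowl 0.96 [ 0.624 -0.414  0.028] [439. 181.]
bowl 0.74 [0.606 0.344 0.111] [205. 182.]
```

```bash
python3 -c "
import cv2,numpy as np
a=cv2.imread('pics/side0.png');b=cv2.imread('pics/top0.png');print(a.shape,b.shape)"
```

```text
(400, 640, 3) (400, 640, 3)
```

View pics/side0.png

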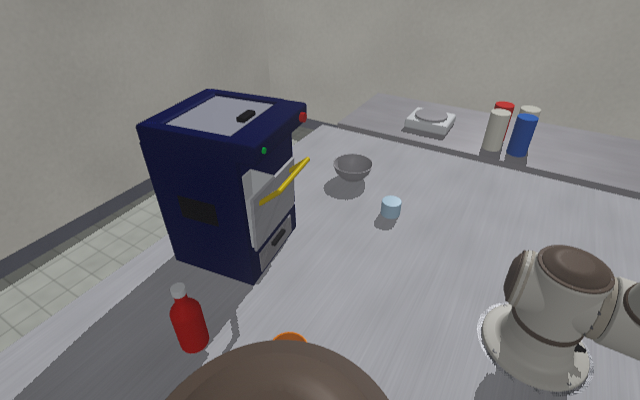

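View pics/top0.png

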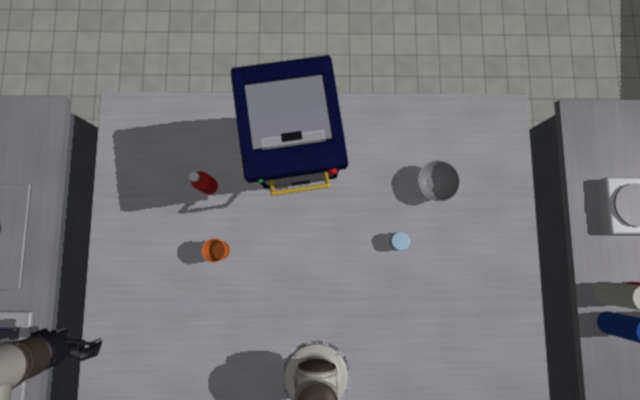

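The top view shows the machine yawed slightly, with its hood corners near (247,180) and (345,165). The bar runs from about (272,191) to (329,186), and the puck is at (399,241). In the side view the bar runs from (262,203) to (309,159). Next I'll fit the machine pose and hopper angle.

Run:
```python
from h import *
from scipy.optimize import least_squares
C={n:cam(n) for n in("side","top")}
M={}
for n in C:
    hsv=cv2.cvtColor(np.asarray(C[n][0]["pixels"]),cv2.COLOR_RGB2HSV)
    m=cv2.inRange(hsv,(20,150,90),(33,255,255)); k,l,s,_=cv2.connectedComponentsWithStats(m)
    i=1+np.argmax(s[1:,4]); print(n,"yellow",s[i]); M[n]=(l==i)
    b=cv2.inRange(hsv,(112,120,10),(130,255,255)); 
    k,l,s,_=cv2.connectedComponentsWithStats(b); i=1+np.argmax(s[1:,4]); hull=cv2.convexHull(np.argwhere(l==i)[:,::-1].astype(np.int32)); ap=cv2.approxPolyDP(hull,4,True)[:,0]; print("navy hull",ap.tolist())
    p=cv2.inRange(hsv,(90,40,120),(112,140,255)); k,l,s,ce=cv2.connectedComponentsWithStats(p)
    for i in range(1,k):
        if s[i,4]>100: print("blue",s[i],ce[i].round(1))
    a=np.asarray(C[n][0]["pixels"])
    c0=(255,140,230,240) if n=="side" else (225,140,360,220)
    x0,y0,x1,y1=(225,130,335,290) if n=="side" else (225,140,360,220)
    f=5 if n=="top" else 3
    cv2.imwrite(f"pics/{n}crop.png",cv2.resize(cv2.cvtColor(a[y0:y1,x0:x1],cv2.COLOR_RGB2BGR),None,fx=f,fy=f,interpolation=cv2.INTER_CUBIC))
np.save("ym.npy",np.array([M["side"],M["top"]]))
```

```text
side yellow [259 157  51  48 372]
navy hull [[305, 104], [244, 281], [177, 259], [137, 125], [206, 89]]
blue [382 196  20  23 377] [390.8 207. ]
top yellow [271 172  58  23 204]
navy hull [[346, 165], [247, 180], [232, 70], [328, 56]]
blue [392 232  18  18 262] [400.2 240.5]
```

View pics/topcrop.png

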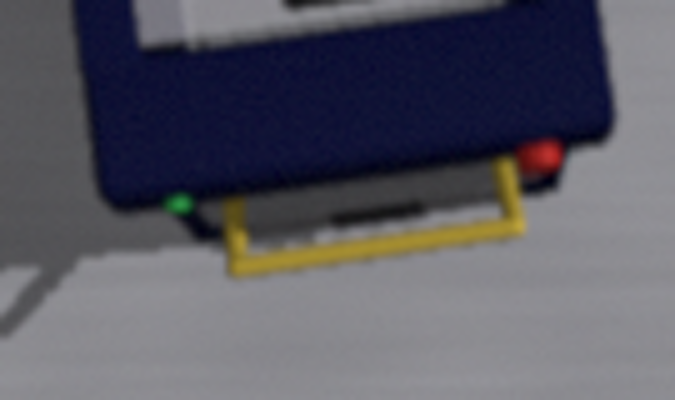

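View pics/sidecrop.png

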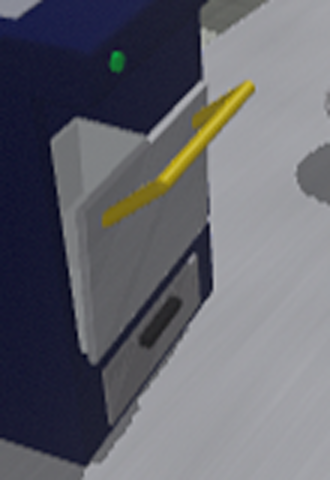

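```bash
cat > fit.py <<'E'
from h import *
from scipy.optimize import least_squares
C={n:cam(n) for n in("side","top")}
obs=[]
def hp(p,x,y,z):
    X,Y,yaw,th=p[:4]; u=np.array([x*np.cos(th)-z*np.sin(th),y,x*np.sin(th)+z*np.cos(th)])
    return Ro.from_euler('z',yaw).apply(u)+[X,Y,.1]
def mp(p,x,y,z): return Ro.from_euler('z',p[2]).apply([x+p[4],y,z])+[p[0],p[1],0]
P=[("top",hp,(-.055,.075,.17),(272.6,193.2)),("top",hp,(-.055,-.075,.17),(328.4,185.6)),
("side",hp,(-.055,.075,.17),(279,190.7)),("side",hp,(-.055,-.075,.17),(308.3,159.3)),
("side",hp,(-.008,.1025,.15),(251.7,200)),("side",hp,(-.008,-.1025,.15),(294,158.7)),
("side",hp,(-.008,.1025,0),(256,250.7)),("side",hp,(-.008,-.1025,0),(294.3,206)),
("top",mp,(-.045,.125,.39),(247,180.5)),("top",mp,(-.045,-.125,.39),(346.3,165)),
("top",mp,(.24,.125,.39),(231.5,69)),("top",mp,(.24,-.125,.39),(329,55.5)),
("side",mp,(-.045,.125,.39),(248,155-3)) ][:12]
def res(p): return np.ravel([proj(*C[n][1:],f(p,*x))-np.array(o) for n,f,x,o in P])
r=least_squares(res,[.67,.05,.1,.1,0],loss="soft_l1")
print("hinge x y, yaw deg, theta, machine offset",np.round([r.x[0],r.x[1],np.degrees(r.x[2]),r.x[3],r.x[4]],4))
print(np.round(res(r.x).reshape(-1,2),1).tolist())
p=r.x; np.save("p.npy",p)
print("bar",hp(p,-.055,0,.17).round(4),"bar down",hp([*p[:3],.8],-.055,0,.17).round(4))
for n,uv,z in(("top",(400.2,240.5),.044),("side",(390.8,207),.026)): print(ray_z(*C[n][1:],uv,z).round(4))
E
python3 fit.py
```

```text
hinge x y, yaw deg, theta, machine offset [ 6.2290e-01  5.1700e-02  8.3151e+00  6.1500e-02 -3.8000e-03]
[[-0.3, 0.2], [-0.4, -0.2], [-0.3, 0.7], [-0.8, -0.4], [1.2, 0.1], [0.6, -2.2], [0.3, 0.5], [-0.5, -2.3], [-3.0, 1.0], [3.3, 1.5], [-1.8, -1.9], [2.4, -1.7]]
bar [0.5583 0.0423 0.2663] bar down [0.4643 0.0286 0.179 ]
[ 0.427  -0.2722  0.044 ]
[ 0.424  -0.2691  0.026 ]
```

```bash
cat >> h.py <<'E'
def loc2w(x,y,z):
    p=np.load("p.npy"); return Ro.from_euler('z',p[2]).apply([x,y,0])+[p[0],p[1],z]
def w2loc(X):
    p=np.load("p.npy"); return Ro.from_euler('z',-p[2]).apply(np.array(X)-[p[0],p[1],0])
def go(X,yaw=None):
    s=robot.state(); r=s["tcp_rot"]; R=Ro.from_euler('xyz',r,degrees=True)
    d=R.inv().apply(np.array(X)-s["tcp_pos"])*1000
    tw=0 if yaw is None else -((yaw-r[2]+180)%360-180)
    print("to",np.round(X,4),"d",d.round(1),"twist",round(tw,1)); return d
def golist(pts,yaw=None):
    for q in pts: go(loc2w(*q),yaw)
E
python3 -c "
from h import *
golist([(-.125,0,.36)],-81.7)"
```

```text
to [0.4992 0.0337 0.36  ] d [ 469.   450.5 -110. ] twist 65.2
```

Emit:
arm_command([
  {"dz": -60, "twist": 10},
  {"dx": 50, "dy": 45, "dz": -110, "twist": 20},
  {"dx": 94, "dy": 90, "dz": -110, "twist": 30},
  {"dx": 140, "dy": 135, "dz": -110, "twist": 40},
  {"dx": 188, "dy": 180, "dz": -110, "twist": 50},
  {"dx": 235, "dy": 225, "dz": -110, "twist": 60},
  {"dx": 280, "dy": 270, "dz": -110, "twist": 65},
  {"dx": 328, "dy": 315, "dz": -110, "twist": 65},
], claw=1, force=40)

```text
validation failed for argument at $.mo...
```

```bash
python3 -c "
from h import *
golist([(-.125,0,.36)],-81.7)"
```

```text
to [0.4992 0.0337 0.36  ] d [ 469.   450.5 -110. ] twist 65.2
```

Emit:
arm_command([
  {"dx": 0, "dy": 0, "dz": -60, "twist": 10},
  {"dx": 40, "dy": 40, "dz": -85, "twist": 20},
  {"dx": 80, "dy": 80, "dz": -110, "twist": 30},
  {"dx": 124, "dy": 120, "dz": -110, "twist": 40},
  {"dx": 168, "dy": 162, "dz": -110, "twist": 50},
  {"dx": 212, "dy": 204, "dz": -110, "twist": 60},
  {"dx": 256, "dy": 246, "dz": -110, "twist": 65},
  {"dx": 300, "dy": 288, "dz": -110, "twist": 65},
], claw=1, force=40)

```text
time: 2.3
tcp_pos: [0.384, 0.2357, 0.3605]
tcp_rot: [-179.9, 0.0, -81.5]
force: [0.7, -0.1, -0.1]
finger_gap: 0.0858
grip_force: 0.0
```

```bash
python3 -c "
from h import *
golist([(-.125,0,.36),(-.125,0,.30)],-81.7)"
```

```text
to [0.4992 0.0337 0.36  ] d [216.8 -84.2   0.4] twist 0.2
to [0.4992 0.0337 0.3   ] d [216.9 -84.1  60.4] twist 0.2
```

Emit:
arm_command([
  {"dx": 56, "dy": -20, "dz": 0, "twist": 0},
  {"dx": 112, "dy": -42, "dz": 0, "twist": 0},
  {"dx": 168, "dy": -63, "dz": 0, "twist": 0},
  {"dx": 217, "dy": -84, "dz": 0, "twist": 0},
  {"dx": 217, "dy": -84, "dz": 0, "twist": 0},
  {"dx": 217, "dy": -84, "dz": 0, "twist": 0},
])

```text
time: 3.05
tcp_pos: [0.4984, 0.0351, 0.3599]
tcp_rot: [180.0, 0.0, -81.6]
force: [-0.7, 0.4, 0.2]
finger_gap: 0.0855
grip_force: 0.0
```

Run:
```python
from h import *
s=robot.state();print(s["time"],s["tcp_pos"],w2loc(s["tcp_pos"]),s["tcp_rot"])
c,R,t,K=cam("side"); uv=proj(R,t,K,s["tcp_pos"]); print("tcp px",uv, "1cm up/down z",proj(R,t,K,np.array(s["tcp_pos"])+[0,0,-.019]))
a=np.asarray(c["pixels"]); cv2.imwrite("pics/s1.png",cv2.resize(cv2.cvtColor(a[60:220,220:400],cv2.COLOR_RGB2BGR),None,fx=4,fy=3.75*4/3.75,interpolation=cv2.INTER_CUBIC)[:600])
```

```text
3.05 [0.49837086 0.03514595 0.35991146] [-0.12563765  0.00158406  0.35991146] [ 1.79983093e+02  9.67045139e-03 -8.15929176e+01]
tcp px [318.36113891 141.01700847] 1cm up/down z [318.40787579 149.31783474]
```

View pics/s1.png

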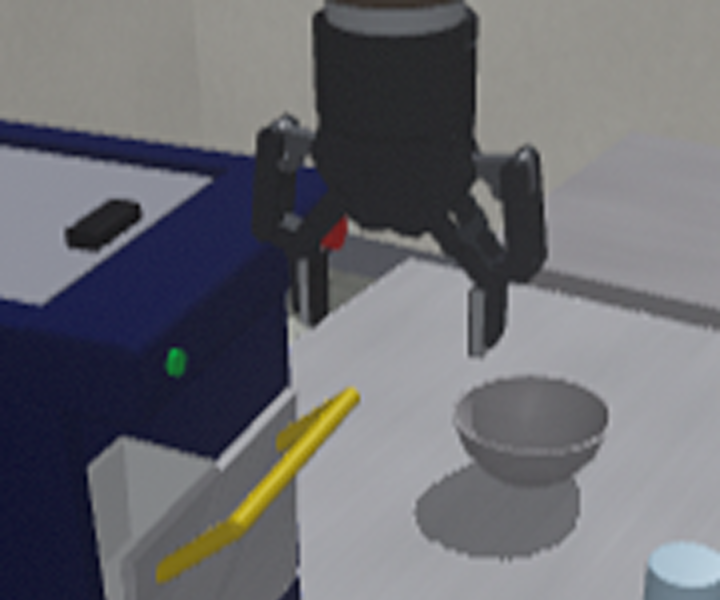

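The open tips sit about 9 mm below the TCP. The finger linkages stick out well beyond the tips, at crop x≈255 and 547. I'll quantify these overhangs against the hood edge and the bar.

Run:
```python
from h import *
s=robot.state(); T=Ro.from_euler('xyz',s["tcp_rot"],degrees=True)
c,R,t,K=cam("side")
o=-R.T@t
def plane(uv,tx=0):  # intersect with tool plane x=tx -> tool y,z
    px=np.array([uv[0]/4+220,uv[1]/4+60,1]); d=R.T@np.linalg.inv(K)@px
    oo=T.inv().apply(o-s["tcp_pos"]); dd=T.inv().apply(d); k=(tx-oo[0])/dd[0]; return ((oo+k*dd)*1000).round(1)
for nm,uv in dict(memLout=(257,190),memLtop=(280,120),memLbot=(275,245),tipLin=(327,322),tipL=(312,326),tipR=(478,356),memRout=(547,240),memRtop=(530,148),memRbot=(505,283),bodyL=(314,100),bodyR=(476,100),bodybot=(395,230),tipRout=(505,330)).items():
    print(nm,plane(uv,0),plane(uv,-11),plane(uv,11))
c,R,t,K=cam("top"); a=np.asarray(c["pixels"]); hsv=cv2.cvtColor(a,cv2.COLOR_RGB2HSV)
nv=cv2.inRange(hsv,(110,110,0),(132,255,255)); 
print(a[168:196,300].tolist())
for r in (172,173,174,175,176): print(r,w2loc(ray_z(R,t,K,(300,r),.39)).round(4),w2loc(ray_z(R,t,K,(300,r),.385)).round(4))
for r in (187,188,189,190,191,192): print(r,w2loc(ray_z(R,t,K,(300,r),.266)).round(4))
```

```text
memLout [  0.  -73.7 -61.2] [-11000.    5724.7  -4889.7] [11000.  -5872.2  4767.4]
memLtop [  0.  -58.8 -98.7] [-11000.    5482.8  -4280.3] [11000.  -5600.5  4082.9]
memLbot [  0.  -65.3 -33. ] [-11000.    5587.1  -5347.5] [11000.  -5717.7  5281.6]
tipLin [  0.  -37.3   5.5] [-11000.    5133.1  -5971.6] [11000.  -5207.8  5982.5]
tipL [  0.  -46.1   9.4] [-11000.    5275.6  -6034.8] [11000.  -5367.8  6053.5]
tipR [ 0.  46.3  9.3] [-11000.    3776.2  -6034.2] [11000.  -3683.6  6052.9]
memRout [  0.   78.8 -58. ] [-11000.    3248.4  -4940.3] [11000.  -3090.8  4824.3]
memRtop [   0.    68.2 -101.2] [-11000.    3420.1  -4240.2] [11000.  -3283.7  4037.8]
memRbot [  0.   58.9 -32.7] [-11000.    3570.6  -5351.3] [11000.  -3452.8  5285.8]
bodyL [   0.   -40.2 -110.6] [-11000.    5180.   -4086.5] [11000.  -5260.4  3865.2]
bodyR [   0.    41.5 -120.1] [-11000.    3854.1  -3932.2] [11000.  -3771.2  3692. ]
bodybot [  0.    1.3 -51.2] [-11000.    4506.8  -5050.8] [11000.  -4504.3  4948.3]
tipRout [ 0.  59.9 -7.7] [-11000.    3554.1  -5758.1] [11000.  -3434.3  5742.7]
[[70, 59, 53], [70, 60, 54], [71, 61, 55], [69, 59, 53], [70, 60, 53], [67, 59, 53], [69, 60, 54], [68, 59, 52], [70, 60, 54], [68, 59, 54], [69, 60, 53], [69, 59, 54], [69, 60, 53], [68, 59, 53], [67, 59, 52], [70, 60, 54], [69, 59, 53], [69, 60, 53], [70, 60, 55], [68, 59, 53], [68, 58, 53], [69, 59, 54], [71, 62, 56], [72, 61, 54], [72, 62, 56], [73, 63, 57], [71, 62, 57], [71, 61, 56]]
172 [-0.0451 -0.0074  0.39  ] [-0.0441 -0.0074  0.385 ]
173 [-0.0475 -0.0071  0.39  ] [-0.0464 -0.0071  0.385 ]
174 [-0.0499 -0.0068  0.39  ] [-0.0488 -0.0067  0.385 ]
175 [-0.0522 -0.0064  0.39  ] [-0.0512 -0.0064  0.385 ]
176 [-0.0546 -0.0061  0.39  ] [-0.0536 -0.006   0.385 ]
187 [-0.0589 -0.0003  0.266 ]
188 [-6.16e-02  1.00e-04  2.66e-01]
189 [-0.0642  0.0005  0.266 ]
190 [-0.0669  0.0008  0.266 ]
191 [-0.0696  0.0012  0.266 ]
192 [-0.0723  0.0016  0.266 ]
```

```bash
python3 -c "
from h import *
golist([(-.15,.02,.33),(-.125,.02,.29),(-.112,.02,.29)],-131.7)"
```

```text
to [0.4716 0.0498 0.33  ] d [-17.4  24.2  30.3] twist 50.3
to [0.4963 0.0535 0.29  ] d [-17.3  -0.8  70.3] twist 50.3
to [0.5092 0.0553 0.29  ] d [-17.2 -13.8  70.3] twist 50.3
```

Emit:
arm_command([
  {"dx": -10, "dy": 24, "dz": 10, "twist": 10},
  {"dx": -17, "dy": 24, "dz": 20, "twist": 20},
  {"dx": -17, "dy": 24, "dz": 30, "twist": 30},
  {"dx": -17, "dy": 24, "dz": 40, "twist": 40},
  {"dx": -17, "dy": 20, "dz": 60, "twist": 50},
  {"dx": -17, "dy": 10, "dz": 70, "twist": 50},
  {"dx": -17, "dy": -4, "dz": 70, "twist": 50},
  {"dx": -17, "dy": -14, "dz": 70, "twist": 50},
])

```text
time: 4.2
tcp_pos: [0.5114, 0.0547, 0.2906]
tcp_rot: [-179.9, 0.1, -131.4]
force: [-0.4, -0.2, 0.2]
finger_gap: 0.0855
grip_force: 0.0
```

Run:
```python
from h import *
s=robot.state();print(s["time"],w2loc(s["tcp_pos"]),s["tcp_rot"],s["force"])
c,R,t,K=cam("side"); a=np.asarray(c["pixels"])
d,R,t,K=cam("top"); b=np.asarray(d["pixels"])
f=lambda i,x0,y0,w,h,k: cv2.resize(cv2.cvtColor(i[y0:y0+h,x0:x0+w],cv2.COLOR_RGB2BGR),None,fx=k,fy=k,interpolation=cv2.INTER_CUBIC)
cv2.imwrite("pics/s2.png",np.hstack([f(a,230,80,130,150,4)[:600,:400],f(b,240,120,100,150,4)]))
golist([(-.106,.02,.29)])
```

```text
4.2 [-0.10996061  0.01906822  0.29062544] [-1.79946076e+02  5.23731825e-02 -1.31437904e+02] [-0.41183724 -0.17933225  0.15287022]
to [0.5151 0.0562 0.29  ] d [-3.7 -1.8  0.3] twist 0
```

View pics/s2.png

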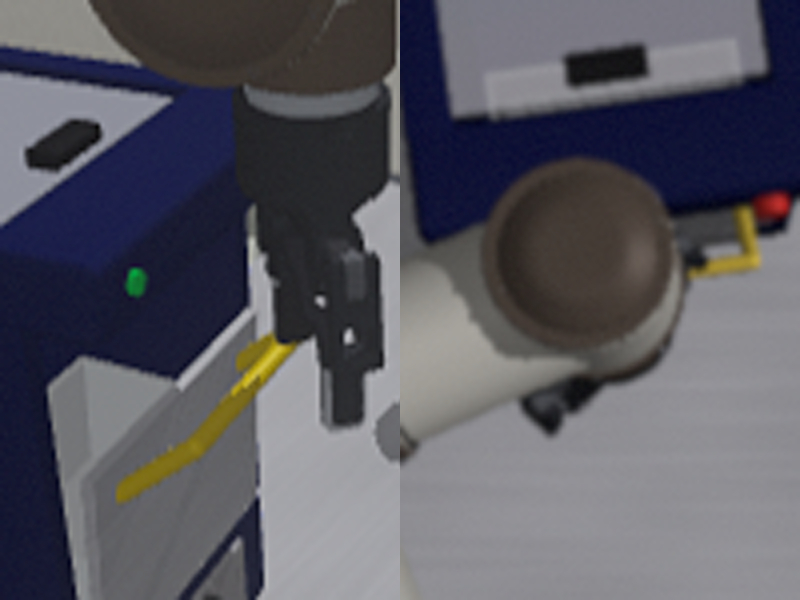

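The open finger sits just above the bar and the hood is not touched. I'll edge in and press down on the bar.

Emit:
arm_command([
  {"dx": -2, "dy": -2, "dz": 0, "twist": 0},
  {"dx": -4, "dy": -3, "dz": 0, "twist": 0},
  {"dx": -4, "dy": -3, "dz": 4, "twist": 0},
  {"dx": -4, "dy": -3, "dz": 8, "twist": 0},
  {"dx": -4, "dy": -3, "dz": 12, "twist": 0},
])

```text
time: 4.92
tcp_pos: [0.5145, 0.0551, 0.2776]
tcp_rot: [180.0, -0.0, -131.5]
force: [-0.3, 0.6, 0.2]
finger_gap: 0.0856
grip_force: 0.0
```

Emit:
arm_command([
  {"dx": 0, "dy": 0, "dz": 3, "twist": 0},
  {"dx": 0, "dy": 0, "dz": 6, "twist": 0},
])

```text
time: 5.18
tcp_pos: [0.5153, 0.055, 0.2741]
tcp_rot: [-179.9, 0.1, -131.5]
force: [-6.4, 1.3, 14.6]
finger_gap: 0.0852
grip_force: 6.9
```

Run:
```python
from h import *
s=robot.state();print(s["time"],w2loc(s["tcp_pos"]),np.round(s["force"],1))
c,R,t,K=cam("side"); a=np.asarray(c["pixels"])
f=lambda i,x0,y0,w,h,k: cv2.resize(cv2.cvtColor(i[y0:y0+h,x0:x0+w],cv2.COLOR_RGB2BGR),None,fx=k,fy=k,interpolation=cv2.INTER_CUBIC)
cv2.imwrite("pics/s3.png",f(a,250,110,100,90,6))
```

```text
5.175 [-0.10602534  0.01873637  0.27410659] [-6.4  1.3 14.6]
```

View pics/s3.png

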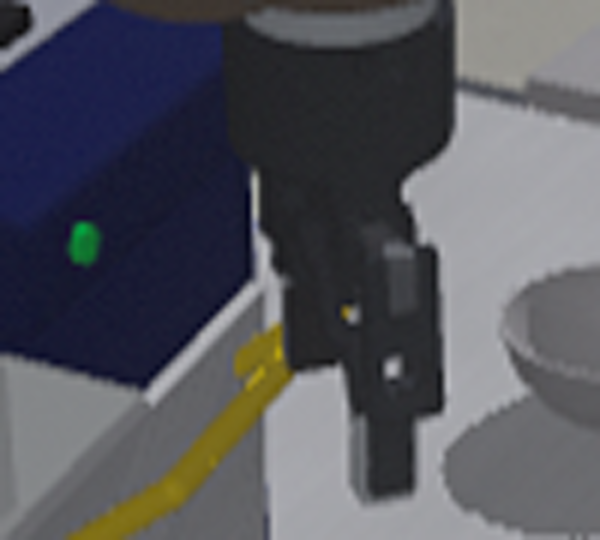

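The finger presses the bar, but its contact is slightly in front of the crown. I'll lift, move in 4 mm further, and press again.

Emit:
arm_command([
  {"dx": 0, "dy": 0, "dz": -9, "twist": 0},
  {"dx": -3, "dy": -3, "dz": -9, "twist": 0},
  {"dx": -3, "dy": -3, "dz": -9, "twist": 0},
])

```text
time: 5.6
tcp_pos: [0.5192, 0.0554, 0.2805]
tcp_rot: [180.0, -0.0, -131.6]
force: [-0.7, -0.8, -1.0]
finger_gap: 0.085
grip_force: 0.0
```

Emit:
arm_command([
  {"dx": 0, "dy": 0, "dz": 5, "twist": 0},
  {"dx": 0, "dy": 0, "dz": 9, "twist": 0},
  {"dx": 0, "dy": 0, "dz": 9, "twist": 0},
])

```text
time: 5.98
tcp_pos: [0.5196, 0.0552, 0.2767]
tcp_rot: [-179.7, 0.2, -131.5]
force: [-9.6, 1.9, 19.2]
finger_gap: 0.0856
grip_force: 9.5
```

Emit:
arm_command([
  {"dx": 0, "dy": 0, "dz": -10, "twist": 0},
  {"dx": -2, "dy": -2, "dz": -10, "twist": 0},
  {"dx": -4, "dy": -4, "dz": -10, "twist": 0},
  {"dx": -4, "dy": -4, "dz": -10, "twist": 0},
])

```text
time: 6.48
tcp_pos: [0.5211, 0.0547, 0.2796]
tcp_rot: [179.6, -0.5, -131.7]
force: [-9.5, -0.9, 1.7]
finger_gap: 0.0853
grip_force: 0.0
```

Emit:
arm_command([
  {"dx": 0, "dy": 0, "dz": 5, "twist": 0},
  {"dx": 0, "dy": 0, "dz": 9, "twist": 0},
  {"dx": 0, "dy": 0, "dz": 9, "twist": 0},
])

```text
time: 6.85
tcp_pos: [0.5217, 0.0544, 0.2774]
tcp_rot: [180.0, -0.3, -131.6]
force: [-21.6, 1.2, 26.1]
finger_gap: 0.0855
grip_force: 13.1
```

The hood is touched lightly while the tip is past the bar's crown. Now I'll drag outward while pressing down, so friction helps.

Emit:
arm_command([
  {"dx": 2, "dy": 2, "dz": 1, "twist": 0},
  {"dx": 4, "dy": 4, "dz": 2, "twist": 0},
  {"dx": 6, "dy": 5, "dz": 3, "twist": 0},
  {"dx": 8, "dy": 7, "dz": 4, "twist": 0},
])

```text
time: 7.35
tcp_pos: [0.5181, 0.054, 0.2757]
tcp_rot: [-179.4, 0.5, -131.4]
force: [-4.7, -1.4, 23.0]
finger_gap: 0.0853
grip_force: 11.2
```

Run:
```python
from h import *
s=robot.state();print(s["time"],w2loc(s["tcp_pos"]),np.round(s["force"],1))
c,R,t,K=cam("side"); a=np.asarray(c["pixels"])
f=lambda i,x0,y0,w,h,k: cv2.resize(cv2.cvtColor(i[y0:y0+h,x0:x0+w],cv2.COLOR_RGB2BGR),None,fx=k,fy=k,interpolation=cv2.INTER_CUBIC)
cv2.imwrite("pics/s4.png",f(a,240,110,110,110,5))
hsv=cv2.cvtColor(a,cv2.COLOR_RGB2HSV); m=cv2.inRange(hsv,(20,150,90),(33,255,255)); k,l,st,_=cv2.connectedComponentsWithStats(m); print(st[1:][st[1:,4]>15].tolist())
```

```text
7.35 [-0.10335668  0.01738542  0.27566857] [-4.7 -1.4 23. ]
[[260, 166, 41, 40, 274]]
```

View pics/s4.png

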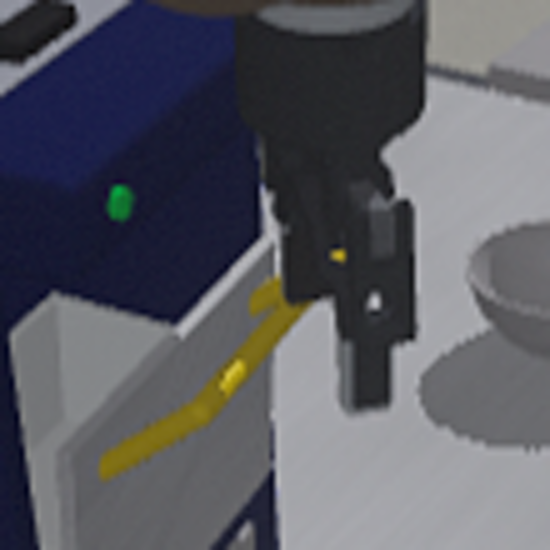

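Emit:
arm_command([
  {"dx": 2, "dy": 2, "dz": 1, "twist": 0},
  {"dx": 4, "dy": 3, "dz": 2, "twist": 0},
  {"dx": 6, "dy": 5, "dz": 4, "twist": 0},
  {"dx": 8, "dy": 6, "dz": 6, "twist": 0},
])

```text
time: 7.9
tcp_pos: [0.5079, 0.0523, 0.2708]
tcp_rot: [-179.4, 0.5, -131.4]
force: [-10.6, 2.9, 32.2]
finger_gap: 0.0855
grip_force: 16.1
```

```bash
cat > th.py <<'E'
from h import *
# hopper angle from near bar corner (left end) in side view: leftmost-lowest arm/bar edge fit via yellow mask bbox compare
def theta(save_as=None):
    from scipy.optimize import minimize_scalar
    c,R,t,K=cam("side"); a=np.asarray(c["pixels"]); 
    if save_as: save(c,save_as)
    m=cv2.inRange(cv2.cvtColor(a,cv2.COLOR_RGB2HSV),(20,120,60),(33,255,255))
    dt=cv2.distanceTransform(255-m,cv2.DIST_L2,5); p=np.load("p.npy")
    def pts(th):
        u=[(-.055,y,.17) for y in np.linspace(.02,.075,12)]
        X=[Ro.from_euler('z',p[2]).apply([x*np.cos(th)-z*np.sin(th),y,x*np.sin(th)+z*np.cos(th)])+[p[0],p[1],.1] for x,y,z in u]
        return np.array([proj(R,t,K,q) for q in X])
    ths=np.arange(-.05,.9,.01)
    def cost(th):
        q=pts(th).round().astype(int); return np.minimum(dt[q[:,1].clip(0,399),q[:,0].clip(0,639)],8).mean()
    cs=np.array([cost(x) for x in ths]); g=ths[cs<=cs.min()+.15]
    return g.min().round(3),g.max().round(3),cs.min().round(2)
E
python3 - <<'E'
from th import *
s=robot.state();print(s["time"],w2loc(s["tcp_pos"]),np.round(s["force"],1)); print(theta())
E
```

```text
7.9 [-0.11376388  0.01714323  0.27079081] [-10.6   2.9  32.2]
(np.float64(0.12), np.float64(0.16), np.float32(0.0))
```

The hopper is opening, now at about 0.14 rad. I'll keep pushing along the arc.

Emit:
arm_command([
  {"dx": 2, "dy": 2, "dz": 1, "twist": 0},
  {"dx": 5, "dy": 4, "dz": 2, "twist": 0},
  {"dx": 8, "dy": 6, "dz": 4, "twist": 0},
  {"dx": 10, "dy": 8, "dz": 6, "twist": 0},
])

```text
time: 8.45
tcp_pos: [0.4937, 0.0501, 0.2635]
tcp_rot: [-179.6, 0.3, -131.4]
force: [-12.9, 2.2, 29.0]
finger_gap: 0.0854
grip_force: 14.5
```

Run:
```python
from th import *
s=robot.state();print(s["time"],w2loc(s["tcp_pos"]),np.round(s["force"],1)); print(theta())
```

```text
8.45 [-0.1280764   0.0170785   0.26348135] [-12.9   2.2  29. ]
(np.float64(0.2), np.float64(0.24), np.float32(0.0))
```

Emit:
arm_command([
  {"dx": 3, "dy": 3, "dz": 1, "twist": 0},
  {"dx": 6, "dy": 5, "dz": 3, "twist": 0},
  {"dx": 9, "dy": 7, "dz": 6, "twist": 0},
  {"dx": 12, "dy": 9, "dz": 10, "twist": 0},
  {"dx": 15, "dy": 12, "dz": 14, "twist": 0},
  {"dx": 17, "dy": 14, "dz": 18, "twist": 0},
])

```text
time: 9.25
tcp_pos: [0.4668, 0.0458, 0.2439]
tcp_rot: [179.9, -0.3, -131.5]
force: [-31.2, 6.2, 40.0]
finger_gap: 0.0858
grip_force: 20.0
```

Run:
```python
from th import *
s=robot.state();print(s["time"],w2loc(s["tcp_pos"]),np.round(s["force"],1)); print(theta())
```

```text
9.25 [-0.15529871  0.01671828  0.24392196] [-31.2   6.2  40. ]
(np.float64(0.39), np.float64(0.43), np.float32(0.0))
```

Hopper is at about 0.4 rad and the bar is now clear of the hood. I'll switch to hooking the bar from behind.

```bash
python3 -c "
from h import *
golist([(-.16,.0,.275),(-.150,0,.275),(-.150,0,.222)],-81.7)"
```

```text
to [0.4646 0.0286 0.275 ] d [ 13.7 -10.4 -31.8] twist -49.9
to [0.4745 0.0301 0.275 ] d [  6.1 -16.8 -31.8] twist -49.9
to [0.4745 0.0301 0.222 ] d [  5.7 -17.   21.2] twist -49.9
```

Emit:
arm_command([
  {"dx": 0, "dy": 0, "dz": -20, "twist": 0},
  {"dx": 14, "dy": -6, "dz": -45, "twist": -10},
  {"dx": 14, "dy": -6, "dz": -45, "twist": -20},
  {"dx": 14, "dy": -6, "dz": -45, "twist": -30},
  {"dx": 14, "dy": -6, "dz": -45, "twist": -40},
  {"dx": 14, "dy": -6, "dz": -45, "twist": -50},
  {"dx": 14, "dy": -6, "dz": -45, "twist": -50},
])

```text
time: 10.18
tcp_pos: [0.4651, 0.0323, 0.2829]
tcp_rot: [179.9, -0.0, -81.7]
force: [-0.0, -0.1, 0.2]
finger_gap: 0.0858
grip_force: 0.0
```

Run:
```python
from th import *
s=robot.state();print(s["time"],w2loc(s["tcp_pos"]),s["tcp_rot"],np.round(s["force"],1)); print(theta("pics/s5.png"))
golist([(-.150,0,.275),(-.150,0,.222)],-81.7)
```

```text
10.175 [-0.159008    0.00354325  0.28291998] [ 1.79895437e+02 -1.60053261e-02 -8.16766693e+01] [-0.  -0.1  0.2]
(np.float64(0.4), np.float64(0.44), np.float32(0.0))
to [0.4745 0.0301 0.275 ] d [ 3.5 -9.   8.1] twist -0.0
to [0.4745 0.0301 0.222 ] d [ 3.5 -9.1 61.1] twist -0.0
```

View pics/s5.png

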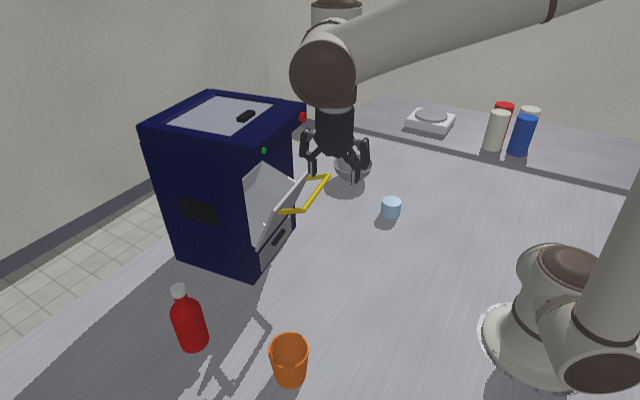

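Emit:
arm_command([
  {"dx": 3, "dy": -9, "dz": 10, "twist": 0},
  {"dx": 3, "dy": -9, "dz": 30, "twist": 0},
  {"dx": 3, "dy": -9, "dz": 60, "twist": 0},
  {"dx": 3, "dy": -9, "dz": 60, "twist": 0},
])

```text
time: 10.72
tcp_pos: [0.4733, 0.0301, 0.2213]
tcp_rot: [179.6, -0.1, -81.6]
force: [-0.5, 0.3, -0.3]
finger_gap: 0.0855
grip_force: 0.0
```

Run:
```python
from th import *
s=robot.state();print(s["time"],w2loc(s["tcp_pos"]),np.round(s["force"],1))
golist([(x-.0365,0,z-.011) for x,z in [(-.1195,.2328),(-.1298,.2228),(-.1414,.2093),(-.1516,.1946),(-.1603,.1790),(-.166,.172)]],-81.7)
```

```text
10.725 [-1.51171917e-01  2.14048627e-04  2.21346183e-01] [-0.5  0.3 -0.3]
to [0.4686 0.0292 0.2218] d [ 0.2  4.8 -0.4] twist 0.1
to [0.4584 0.0277 0.2118] d [ 0.2 15.1  9.6] twist 0.1
to [0.4469 0.026  0.1983] d [ 0.2 26.6 23.2] twist 0.1
to [0.4368 0.0245 0.1836] d [ 0.1 36.7 38. ] twist 0.1
to [0.4282 0.0233 0.168 ] d [ 0.1 45.3 53.6] twist 0.1
to [0.4225 0.0225 0.161 ] d [ 0.1 50.9 60.7] twist 0.1
```

Emit:
arm_command([
  {"dx": 0, "dy": 6, "dz": 0, "twist": 0},
  {"dx": 0, "dy": 15, "dz": 9, "twist": 0},
  {"dx": 0, "dy": 26, "dz": 22, "twist": 0},
  {"dx": 0, "dy": 37, "dz": 37, "twist": 0},
  {"dx": 0, "dy": 46, "dz": 52, "twist": 0},
  {"dx": 0, "dy": 52, "dz": 60, "twist": 0},
  {"dx": 0, "dy": 54, "dz": 62, "twist": 0},
])

```text
time: 11.6
tcp_pos: [0.4275, 0.0247, 0.1657]
tcp_rot: [-179.0, 0.1, -81.4]
force: [11.4, -2.0, 8.3]
finger_gap: 0.0856
grip_force: 5.4
```

Run:
```python
from th import *
s=robot.state();print(s["time"],w2loc(s["tcp_pos"]),np.round(s["force"],1)); print(theta())
```

```text
11.6 [-0.1972695   0.00144915  0.16570954] [11.4 -2.   8.3]
(np.float64(0.78), np.float64(0.83), np.float32(0.0))
```

Emit:
arm_command([
  {"dx": 0, "dy": 3, "dz": 2, "twist": 0},
  {"dx": 0, "dy": 6, "dz": 3, "twist": 0},
  {"dx": 0, "dy": 6, "dz": 3, "twist": 0},
])

```text
time: 12.02
tcp_pos: [0.4275, 0.0248, 0.1653]
tcp_rot: [-178.2, 0.1, -81.3]
force: [24.3, -6.8, 2.7]
finger_gap: 0.0856
grip_force: 11.0
```

Run:
```python
from th import *
s=robot.state();print(s["time"],w2loc(s["tcp_pos"]),np.round(s["force"],1)); print(theta())
```

```text
12.025 [-0.19730311  0.00159436  0.16527201] [24.3 -6.8  2.7]
(np.float64(0.78), np.float64(0.83), np.float32(0.0))
```

The hopper is fully down at its stop. I'll release the bar, rise, and go to the puck.

Emit:
arm_command([
  {"dx": 0, "dy": -14, "dz": -5, "twist": 0},
  {"dx": 0, "dy": -14, "dz": -60, "twist": 0},
  {"dx": 0, "dy": 0, "dz": -110, "twist": 10},
  {"dx": 40, "dy": 10, "dz": -110, "twist": 20},
  {"dx": 90, "dy": 20, "dz": -110, "twist": 30},
  {"dx": 140, "dy": 20, "dz": -110, "twist": 40},
  {"dx": 190, "dy": 20, "dz": -110, "twist": 50},
  {"dx": 240, "dy": 20, "dz": -110, "twist": 60},
])

```text
time: 13.08
tcp_pos: [0.4294, -0.2196, 0.2687]
tcp_rot: [179.9, -0.0, -141.9]
force: [-0.2, 1.1, 0.5]
finger_gap: 0.0854
grip_force: 0.0
```

Run:
```python
from th import *
s=robot.state();print(s["time"],s["tcp_pos"],s["tcp_rot"],np.round(s["force"],1)); print(theta())
c,R,t,K=cam("top")
for r in nets.spot_in("top","puck")[:1]: print(r["score"],R.T@(np.array(r["position"])-t))
go([.4196,-.2714,.10],-171.7);go([.4196,-.2714,.027],-171.7)
```

```text
13.075 [ 0.42944139 -0.21959718  0.26867517] [ 1.79883852e+02 -4.00981373e-02 -1.41886489e+02] [-0.2  1.1  0.5]
(np.float64(0.78), np.float64(0.83), np.float32(0.0))
to [ 0.4196 -0.2714  0.1   ] d [ 39.3 -35.  167.9] twist 29.9
to [ 0.4196 -0.2714  0.027 ] d [ 39.2 -35.3 240.9] twist 29.9
```

Emit:
arm_command([
  {"dx": 20, "dy": -18, "dz": 40, "twist": 10},
  {"dx": 39, "dy": -35, "dz": 80, "twist": 20},
  {"dx": 39, "dy": -35, "dz": 120, "twist": 30},
  {"dx": 39, "dy": -35, "dz": 160, "twist": 30},
  {"dx": 39, "dy": -35, "dz": 165, "twist": 30},
])

```text
time: 13.85
tcp_pos: [0.4195, -0.2684, 0.1018]
tcp_rot: [179.8, -0.4, -171.5]
force: [1.1, -0.4, 0.1]
finger_gap: 0.0852
grip_force: 0.0
```

Run:
```python
from th import *
s=robot.state();print(s["time"],s["tcp_pos"],s["tcp_rot"])
c,R,t,K=cam("side"); a=np.asarray(c["pixels"]); p=cv2.inRange(cv2.cvtColor(a,cv2.COLOR_RGB2HSV),(90,40,120),(112,140,255)); k,l,st,ce=cv2.connectedComponentsWithStats(p)
print(st[1:][st[1:,4]>80].tolist(), ce[1:][st[1:,4]>80])
go([.4196,-.2714,.027],-171.7)
```

```text
13.85 [ 0.41946776 -0.2684003   0.10178777] [ 179.80182934   -0.37492882 -171.46472694]
[[381, 196, 20, 23, 357]] [[390.01120448 207.71428571]]
to [ 0.4196 -0.2714  0.027 ] d [ 1.2 -2.4 76. ] twist 0.3
```

Emit:
arm_command([
  {"dx": 0, "dy": -2, "dz": 35, "twist": 0},
  {"dx": 0, "dy": -2, "dz": 74, "twist": 0},
  {"dx": 0, "dy": -2, "dz": 74, "twist": 0},
])

```text
time: 14.28
tcp_pos: [0.4215, -0.2714, 0.0296]
tcp_rot: [179.9, -0.2, -171.5]
force: [-0.2, 0.3, 0.7]
finger_gap: 0.0853
grip_force: 0.0
```

Emit:
arm_command([
  {"dx": 0, "dy": 0, "dz": 0, "twist": 0},
  {"dx": 0, "dy": 0, "dz": 0, "twist": 0},
  {"dx": 0, "dy": 0, "dz": 0, "twist": 0},
  {"dx": 0, "dy": 0, "dz": 0, "twist": 0},
  {"dx": 0, "dy": 0, "dz": 0, "twist": 0},
], claw=0, force=40)

```text
time: 14.9
tcp_pos: [0.424, -0.2725, 0.0327]
tcp_rot: [-179.9, 0.3, -171.5]
force: [-0.1, 1.6, 5.6]
finger_gap: 0.059
grip_force: 42.6
```

Emit:
arm_command([
  {"dx": 0, "dy": 0, "dz": -30, "twist": 0},
  {"dx": 0, "dy": 0, "dz": -90, "twist": 0},
  {"dx": 0, "dy": 0, "dz": -150, "twist": 0},
  {"dx": 0, "dy": 0, "dz": -210, "twist": 0},
  {"dx": 0, "dy": 0, "dz": -260, "twist": 0},
  {"dx": 0, "dy": 0, "dz": -260, "twist": 0},
])

```text
time: 15.65
tcp_pos: [0.4237, -0.2727, 0.2964]
tcp_rot: [-179.7, 0.7, -171.5]
force: [0.6, 0.8, -2.0]
finger_gap: 0.0591
grip_force: 43.9
```

Run:
```python
from th import *
s=robot.state();print(s["time"],s["tcp_pos"],s["tcp_rot"],s["finger_gap"])
golist([(-.14,0,.29),(-.089,0,.29),(-.089,0,.25)],-171.7)
```

```text
15.65 [ 0.4236857  -0.27274761  0.29637084] [-179.65926443    0.66585794 -171.51965777] 0.05908787100383969
to [0.4844 0.0315 0.29  ] d [-104.8  292.     5.9] twist 0.2
to [0.5349 0.0389 0.29  ] d [-155.8  291.9    6.4] twist 0.2
to [0.5349 0.0389 0.25  ] d [-155.4  292.1   46.4] twist 0.2
```

Emit:
arm_command([
  {"dx": -15, "dy": 50, "dz": 5, "twist": 0},
  {"dx": -35, "dy": 105, "dz": 5, "twist": 0},
  {"dx": -55, "dy": 160, "dz": 5, "twist": 0},
  {"dx": -75, "dy": 215, "dz": 5, "twist": 0},
  {"dx": -90, "dy": 270, "dz": 5, "twist": 0},
  {"dx": -105, "dy": 292, "dz": 5, "twist": 0},
  {"dx": -125, "dy": 292, "dz": 5, "twist": 0},
  {"dx": -140, "dy": 292, "dz": 5, "twist": 0},
])

```text
time: 16.65
tcp_pos: [0.5176, 0.0377, 0.2846]
tcp_rot: [180.0, -0.1, -171.5]
force: [-0.2, -1.0, -0.8]
finger_gap: 0.0588
grip_force: 44.0
```

Run:
```python
from th import *
s=robot.state();print(s["time"],w2loc(s["tcp_pos"]),s["tcp_rot"],s["finger_gap"],np.round(s["force"],1)); print(theta("pics/s6.png"))
golist([(-.089,0,.29),(-.089,0,.25)],-171.7)
```

```text
16.65 [-0.10628445  0.00135445  0.28464703] [ 1.79983091e+02 -6.09868581e-02 -1.71509052e+02] 0.05878900543947845 [-0.2 -1.  -0.8]
(np.float64(0.78), np.float64(0.83), np.float32(0.0))
to [0.5349 0.0389 0.29  ] d [-15.5  -1.1  -5.5] twist 0.2
to [0.5349 0.0389 0.25  ] d [-15.5  -1.1  34.5] twist 0.2
```

View pics/s6.png

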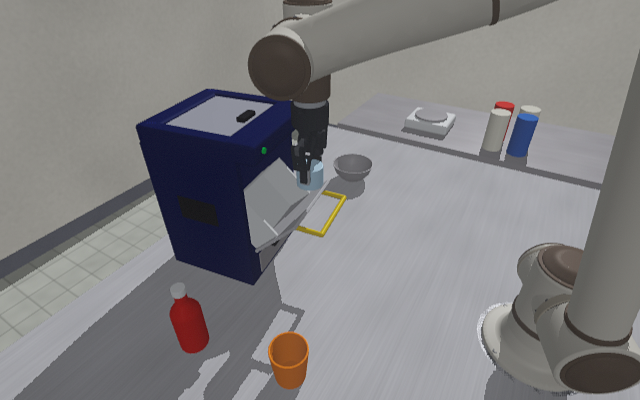

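The puck is held above the lowered hopper, near (311,173). I'll move in until just short of the hood, then lower.

Emit:
arm_command([
  {"dx": -6, "dy": 0, "dz": 0, "twist": 0},
  {"dx": -12, "dy": 0, "dz": 0, "twist": 0},
  {"dx": -17, "dy": 0, "dz": 0, "twist": 0},
  {"dx": -17, "dy": 0, "dz": 0, "twist": 0},
])

```text
time: 17.2
tcp_pos: [0.5347, 0.0397, 0.285]
tcp_rot: [180.0, -0.0, -171.6]
force: [-0.7, -0.8, -2.0]
finger_gap: 0.0586
grip_force: 44.0
```

Emit:
arm_command([
  {"dx": -2, "dy": 0, "dz": 0, "twist": 0},
  {"dx": -3, "dy": 0, "dz": 0, "twist": 0},
  {"dx": -3, "dy": 0, "dz": 20, "twist": 0},
  {"dx": -3, "dy": 0, "dz": 34, "twist": 0},
  {"dx": -3, "dy": 0, "dz": 34, "twist": 0},
])

```text
time: 17.82
tcp_pos: [0.5368, 0.04, 0.2497]
tcp_rot: [-180.0, -0.2, -171.5]
force: [-0.7, -1.0, -2.4]
finger_gap: 0.0588
grip_force: 44.0
```

Run:
```python
from th import *
s=robot.state();print(s["time"],w2loc(s["tcp_pos"]),s["finger_gap"],np.round(s["force"],1))
```

```text
17.825 [-0.08691658  0.00088045  0.24974447] 0.0588281861236374 [-0.7 -1.  -2.4]
```

Emit:
arm_command([
  {"dx": -2, "dy": 0, "dz": 3, "twist": 0},
  {"dx": -4, "dy": 0, "dz": 6, "twist": 0},
  {"dx": -4, "dy": 0, "dz": 8, "twist": 0},
  {"dx": -4, "dy": 0, "dz": 8, "twist": 0},
])

```text
time: 18.32
tcp_pos: [0.5408, 0.0406, 0.2432]
tcp_rot: [-180.0, -0.1, -171.6]
force: [-5.5, -1.1, 0.5]
finger_gap: 0.0589
grip_force: 44.0
```

Emit:
arm_command([
  {"dx": 1, "dy": 0, "dz": 0, "twist": 0},
  {"dx": 1, "dy": 0, "dz": 0, "twist": 0},
  {"dx": 1, "dy": 0, "dz": 0, "twist": 0},
  {"dx": 1, "dy": 0, "dz": 0, "twist": 0},
  {"dx": 10, "dy": 0, "dz": -40, "twist": 0},
  {"dx": 40, "dy": 0, "dz": -60, "twist": 0},
  {"dx": 80, "dy": 0, "dz": -60, "twist": 0},
  {"dx": 120, "dy": 0, "dz": -60, "twist": 0},
], claw=1)

```text
time: 19.32
tcp_pos: [0.4219, 0.0231, 0.3032]
tcp_rot: [180.0, 0.0, -171.6]
force: [0.3, 0.7, -0.2]
finger_gap: 0.0855
grip_force: 0.0
```

Run:
```python
from th import *
s=robot.state();print(s["time"],w2loc(s["tcp_pos"]),s["finger_gap"],np.round(s["force"],1)); print(theta())
f=lambda i,x0,y0,w,h,k: cv2.resize(cv2.cvtColor(i[y0:y0+h,x0:x0+w],cv2.COLOR_RGB2BGR),None,fx=k,fy=k,interpolation=cv2.INTER_CUBIC)
im=[]
for n,b in(("side",(230,130,130,150)),("top",(250,110,100,150))):
    c,R,t,K=cam(n); im.append(f(np.asarray(c["pixels"]),*b,3.3))
    for r in nets.spot_in(n,"puck")[:2]:
        X=R.T@(np.array(r["position"])-t); print(n,round(r["score"],2),w2loc(X).round(3),proj(R,t,K,X).round())
cv2.imwrite("pics/s7.png",np.hstack(im))
```

```text
19.325 [-0.20306566  0.00069467  0.30322959] 0.08552610564489038 [ 0.3  0.7 -0.2]
(np.float64(0.78), np.float64(0.83), np.float32(0.0))
side 0.72 [-0.021  0.032  0.158] [273. 216.]
top 0.48 [-0.023  0.02   0.16 ] [293. 182.]
```

View pics/s7.png

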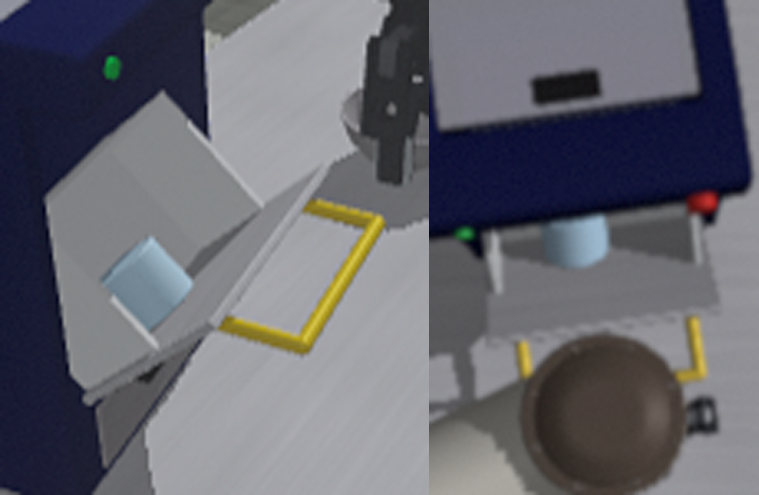

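The puck lies inside the bin, at side crop (148,285). Next I'll turn the gripper and push the bar up along its arc with the back of the open finger.

```bash
python3 -c "
from h import *
golist([(-.26,.0,.30),(-.25,0,.161)],-81.7)"
```

```text
to [0.3657 0.0141 0.3   ] d [58.5 -0.7  3.4] twist -89.8
to [0.3755 0.0156 0.161 ] d [ 48.7  -0.7 142.4] twist -89.8
```

Emit:
arm_command([
  {"dx": 20, "dy": 0, "dz": 3, "twist": -10},
  {"dx": 35, "dy": 0, "dz": 3, "twist": -20},
  {"dx": 50, "dy": 0, "dz": 3, "twist": -30},
  {"dx": 54, "dy": 0, "dz": 3, "twist": -40},
  {"dx": 54, "dy": 0, "dz": 3, "twist": -50},
  {"dx": 54, "dy": 0, "dz": 3, "twist": -60},
  {"dx": 54, "dy": 0, "dz": 3, "twist": -70},
  {"dx": 54, "dy": 0, "dz": 3, "twist": -80},
])

```text
time: 20.58
tcp_pos: [0.3705, 0.0156, 0.2999]
tcp_rot: [180.0, -0.0, -91.2]
force: [0.4, 0.1, 0.7]
finger_gap: 0.0855
grip_force: 0.0
```

```bash
python3 -c "
from h import *
golist([(-.255,.0,.30),(-.25,0,.161)],-81.7)"
```

```text
to [0.3706 0.0149 0.3   ] d [ 0.8 -0.1 -0.1] twist -9.5
to [0.3755 0.0156 0.161 ] d [-1.000e-01 -5.100e+00  1.389e+02] twist -9.5
```

Emit:
arm_command([
  {"dx": 0, "dy": 0, "dz": 30, "twist": -9.5},
  {"dx": 0, "dy": 0, "dz": 80, "twist": -9.5},
  {"dx": 0, "dy": -2, "dz": 130, "twist": -9.5},
  {"dx": 0, "dy": -5, "dz": 139, "twist": -9.5},
  {"dx": 0, "dy": -5, "dz": 139, "twist": -9.5},
])

```text
time: 21.2
tcp_pos: [0.3758, 0.0155, 0.1615]
tcp_rot: [-180.0, -0.0, -82.0]
force: [-0.9, -0.2, 0.7]
finger_gap: 0.0855
grip_force: 0.0
```

Run:
```python
from h import *
s=robot.state();print(s["time"],w2loc(s["tcp_pos"]),s["tcp_rot"],np.round(s["force"],1))
for th in (.8,.7,.6,.5,.4,.3,.2,.1,.0):
    c,n=np.cos(th),np.sin(th); print(th,end=" "); golist([(-.055*c-.17*n-.066,0,.1-.055*n+.17*c-.018)],-81.7)
```

```text
21.2 [-2.49709777e-01 -1.17746195e-04  1.61525580e-01] [-1.79985661e+02 -4.16853721e-02 -8.20271863e+01] [-0.9 -0.2  0.7]
0.8 to [0.399 0.019 0.161] d [ -0.3 -23.4   0.5] twist -0.3
0.7 to [0.4076 0.0203 0.1766] d [ -0.3 -32.1 -15.1] twist -0.3
0.6 to [0.4177 0.0218 0.1913] d [ -0.3 -42.3 -29.7] twist -0.3
0.5 to [0.4292 0.0234 0.2048] d [ -0.4 -53.9 -43.3] twist -0.3
0.4 to [0.442  0.0253 0.2172] d [ -0.5 -66.9 -55.6] twist -0.3
0.3 to [0.4559 0.0273 0.2282] d [ -0.6 -80.9 -66.6] twist -0.3
0.2 to [0.4709 0.0295 0.2377] d [ -0.6 -96.  -76.1] twist -0.3
0.1 to [0.4867 0.0318 0.2457] d [  -0.7 -112.   -84.1] twist -0.3
0.0 to [0.5032 0.0342 0.252 ] d [  -0.8 -128.7  -90.4] twist -0.3
```

Emit:
arm_command([
  {"dx": 0, "dy": -15, "dz": 0, "twist": 0},
  {"dx": 0, "dy": -25, "dz": 0, "twist": 0},
  {"dx": 0, "dy": -31, "dz": -8, "twist": 0},
  {"dx": 0, "dy": -36, "dz": -15, "twist": 0},
  {"dx": 0, "dy": -41, "dz": -22, "twist": 0},
  {"dx": 0, "dy": -46, "dz": -30, "twist": 0},
])

```text
time: 21.95
tcp_pos: [0.4167, 0.0208, 0.1907]
tcp_rot: [179.6, -0.0, -82.1]
force: [-7.8, 1.9, 1.6]
finger_gap: 0.0856
grip_force: 4.1
```

Run:
```python
from th import *
s=robot.state();print(s["time"],w2loc(s["tcp_pos"]),s["finger_gap"],np.round(s["force"],1)); print(theta())
```

```text
21.95 [-0.20852779 -0.00079461  0.19065134] 0.08556026475290401 [-7.8  1.9  1.6]
(np.float64(0.63), np.float64(0.67), np.float32(0.0))
```

Emit:
arm_command([
  {"dx": 0, "dy": -7, "dz": -7, "twist": 0},
  {"dx": 0, "dy": -13, "dz": -13, "twist": 0},
  {"dx": 0, "dy": -20, "dz": -20, "twist": 0},
  {"dx": 0, "dy": -26, "dz": -26, "twist": 0},
  {"dx": 0, "dy": -33, "dz": -32, "twist": 0},
  {"dx": 0, "dy": -40, "dz": -37, "twist": 0},
  {"dx": 0, "dy": -48, "dz": -42, "twist": 0},
  {"dx": 0, "dy": -55, "dz": -46, "twist": 0},
])

```text
time: 23.0
tcp_pos: [0.474, 0.0286, 0.2391]
tcp_rot: [-180.0, -0.0, -82.0]
force: [-5.6, 0.4, 4.0]
finger_gap: 0.0852
grip_force: 2.8
```

Run:
```python
from th import *
s=robot.state();print(s["time"],w2loc(s["tcp_pos"]),s["finger_gap"],np.round(s["force"],1)); print(theta())
```

```text
23.0 [-0.15067795 -0.00141512  0.23907104] 0.08523411117875881 [-5.6  0.4  4. ]
(np.float64(0.19), np.float64(0.23), np.float32(0.0))
```

Emit:
arm_command([
  {"dx": 0, "dy": -8, "dz": -4, "twist": 0},
  {"dx": 0, "dy": -16, "dz": -7, "twist": 0},
  {"dx": 0, "dy": -23, "dz": -9, "twist": 0},
  {"dx": 0, "dy": -29, "dz": -11, "twist": 0},
  {"dx": 0, "dy": -33, "dz": -12, "twist": 0},
  {"dx": 0, "dy": -33, "dz": -12, "twist": 0},
])

```text
time: 23.8
tcp_pos: [0.5066, 0.0336, 0.2488]
tcp_rot: [179.9, -0.0, -82.0]
force: [-3.6, -0.5, 3.3]
finger_gap: 0.0854
grip_force: 2.4
```

Run:
```python
from th import *
s=robot.state();print(s["time"],w2loc(s["tcp_pos"]),s["finger_gap"],np.round(s["force"],1)); print(theta())
```

```text
23.8 [-0.11768622 -0.00110751  0.24884502] 0.08541184477868477 [-3.6 -0.5  3.3]
(np.float64(-0.02), np.float64(0.03), np.float32(0.0))
```

Nearly shut. I'll push a little further to feel the stop.

Emit:
arm_command([
  {"dx": 0, "dy": -3, "dz": 0, "twist": 0},
  {"dx": 0, "dy": -5, "dz": -1, "twist": 0},
  {"dx": 0, "dy": -5, "dz": -1, "twist": 0},
])

```text
time: 24.22
tcp_pos: [0.5068, 0.0335, 0.2494]
tcp_rot: [179.3, -0.0, -82.0]
force: [-19.1, 0.5, 10.0]
finger_gap: 0.0852
grip_force: 9.6
```

Emit:
arm_command([
  {"dx": 0, "dy": -2, "dz": 0, "twist": 0},
  {"dx": 0, "dy": -3, "dz": 0, "twist": 0},
  {"dx": 0, "dy": -3, "dz": 0, "twist": 0},
])

```text
time: 24.6
tcp_pos: [0.5068, 0.0335, 0.2496]
tcp_rot: [178.9, -0.0, -82.0]
force: [-28.7, 2.2, 16.1]
finger_gap: 0.0851
grip_force: 14.5
```

Run:
```python
from th import *
s=robot.state();print(s["time"],w2loc(s["tcp_pos"]),s["finger_gap"],np.round(s["force"],1)); print(theta())
```

```text
24.6 [-0.11750839 -0.00129289  0.24961579] 0.08511881615105565 [-28.7   2.2  16.1]
(np.float64(-0.02), np.float64(0.03), np.float32(0.0))
```

Emit:
arm_command([
  {"dx": 0, "dy": 8, "dz": 0, "twist": 0},
  {"dx": 0, "dy": 30, "dz": 0, "twist": 0},
  {"dx": 0, "dy": 80, "dz": 0, "twist": 0},
  {"dx": 40, "dy": 110, "dz": -30, "twist": 0},
  {"dx": 90, "dy": 110, "dz": -30, "twist": 0},
  {"dx": 145, "dy": 110, "dz": -30, "twist": 0},
  {"dx": 200, "dy": 110, "dz": -30, "twist": 0},
])

```text
time: 25.52
tcp_pos: [0.4349, -0.1802, 0.2804]
tcp_rot: [-179.8, -0.0, -82.0]
force: [1.3, 0.1, 0.0]
finger_gap: 0.0852
grip_force: 0.0
```

Run:
```python
from th import *
s=robot.state();print(s["time"],s["tcp_pos"]); print(theta())
f=lambda i,x0,y0,w,h,k: cv2.resize(cv2.cvtColor(i[y0:y0+h,x0:x0+w],cv2.COLOR_RGB2BGR),None,fx=k,fy=k,interpolation=cv2.INTER_CUBIC)
im=[]
for n,b in(("side",(160,80,150,300)),("top",(190,130,160,120))):
    c,R,t,K=cam(n); i=f(np.asarray(c["pixels"]),*b,2 if n=="side" else 3); im.append(cv2.copyMakeBorder(i,0,600-i.shape[0],0,0,0))
    p=np.load("p.npy")
    for th in (0,.03,.06):
        cc,sn=np.cos(th),np.sin(th); q=[proj(R,t,K,loc2w(-.055*cc-.17*sn,y,.1-.055*sn+.17*cc)).round(1).tolist() for y in (.075,-.075)]; print(n,th,q)
    for o in("puck","cup","bottle","bowl"):
        for r in nets.spot_in(n,o)[:1]: print(n,o,round(r["score"],2),(R.T@(np.array(r["position"])-t)).round(3))
cv2.imwrite("pics/s8.png",np.hstack(im))
```

```text
25.525 [ 0.43489302 -0.18021102  0.28035113]
(np.float64(-0.02), np.float64(0.03), np.float32(0.0))
side 0 [[274.2, 188.9], [303.5, 156.8]]
side 0.03 [[276.4, 190.1], [305.5, 157.8]]
side 0.06 [[278.6, 191.3], [307.4, 158.9]]
side cup 0.93 [0.401 0.311 0.052]
side bottle 0.8 [0.599 0.37  0.102]
side bowl 0.77 [ 0.628 -0.429  0.038]
top 0 [[271.6, 189.4], [327.5, 181.3]]
top 0.03 [[272.0, 191.3], [327.7, 183.3]]
top 0.06 [[272.3, 193.3], [328.0, 185.3]]
top cup 0.73 [0.4   0.329 0.036]
top bottle 0.96 [0.606 0.345 0.111]
top bowl 0.76 [ 0.625 -0.415  0.029]
```

View pics/s8.png

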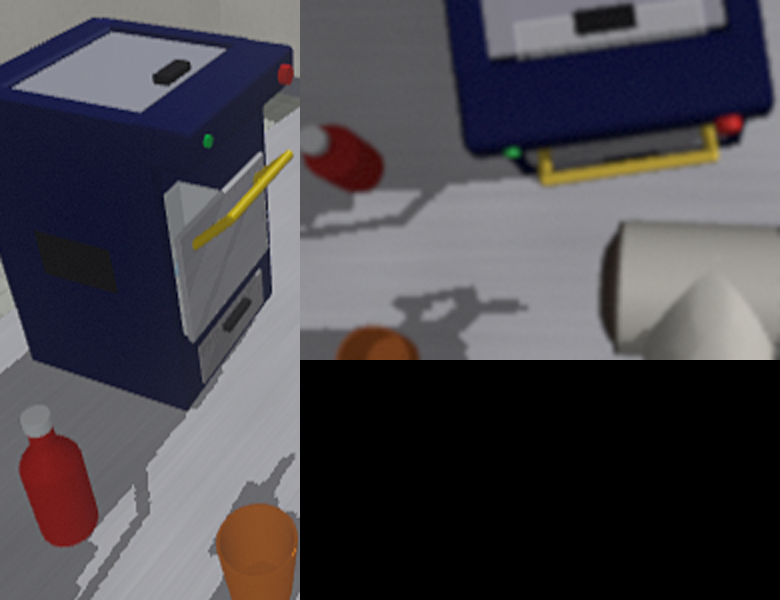

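The puck is no longer visible, so it is hidden inside, and the other objects are unmoved. The bar corners, at top-view pixels (271.7,189.3) and (328,181.7), match an angle of 0. To be sure it was the stop and not the hood, I'll push once more from lower, with all linkages below the hood.

Run:
```python
from th import *
c,R,t,K=cam("top"); a=np.asarray(c["pixels"]); m=cv2.inRange(cv2.cvtColor(a,cv2.COLOR_RGB2HSV),(20,120,60),(33,255,255)); v=[np.argwhere(m[:,u]).mean() for u in range(280,322)]; print("bar row mean",np.mean(v))
golist([(-.2,0,.235),(-.14,0,.235),(-.12,0,.235)],-81.7)
```

```text
bar row mean 184.82142857142858
to [0.425  0.0228 0.235 ] d [-199.8  -19.3   45.2] twist -0.3
to [0.4844 0.0315 0.235 ] d [-200.1  -79.3   45.3] twist -0.3
to [0.5042 0.0344 0.235 ] d [-200.2  -99.3   45.3] twist -0.3
```

Emit:
arm_command([
  {"dx": -55, "dy": -5, "dz": 10, "twist": 0},
  {"dx": -110, "dy": -10, "dz": 20, "twist": 0},
  {"dx": -160, "dy": -19, "dz": 45, "twist": 0},
  {"dx": -200, "dy": -40, "dz": 45, "twist": 0},
  {"dx": -200, "dy": -70, "dz": 45, "twist": 0},
  {"dx": -200, "dy": -90, "dz": 45, "twist": 0},
  {"dx": -200, "dy": -95, "dz": 45, "twist": 0},
  {"dx": -200, "dy": -97, "dz": 45, "twist": 0},
])

```text
time: 27.12
tcp_pos: [0.4956, 0.0324, 0.2361]
tcp_rot: [179.2, -0.0, -81.9]
force: [-30.5, 2.7, 20.4]
finger_gap: 0.0858
grip_force: 12.3
```

Emit:
arm_command([
  {"dx": 0, "dy": -2, "dz": 0, "twist": 0},
  {"dx": 0, "dy": -4, "dz": 0, "twist": 0},
  {"dx": 0, "dy": -4, "dz": 0, "twist": 0},
])

```text
time: 27.5
tcp_pos: [0.4961, 0.0318, 0.2368]
tcp_rot: [178.9, -0.1, -82.0]
force: [-39.5, 1.7, 25.1]
finger_gap: 0.0853
grip_force: 16.4
```

Emit:
arm_command([
  {"dx": 0, "dy": 15, "dz": 0, "twist": 0},
  {"dx": 0, "dy": 60, "dz": 0, "twist": 0},
  {"dx": 0, "dy": 100, "dz": -20, "twist": 0},
  {"dx": 50, "dy": 105, "dz": -40, "twist": 0},
  {"dx": 105, "dy": 105, "dz": -40, "twist": 0},
  {"dx": 160, "dy": 105, "dz": -40, "twist": 0},
  {"dx": 200, "dy": 105, "dz": -40, "twist": 0},
  {"dx": 200, "dy": 105, "dz": -40, "twist": 0},
])

```text
time: 28.5
tcp_pos: [0.4299, -0.1808, 0.2745]
tcp_rot: [180.0, -0.0, -82.3]
force: [-0.3, 0.3, -0.4]
finger_gap: 0.0855
grip_force: 0.0
```

Run:
```python
from th import *
c,R,t,K=cam("top"); a=np.asarray(c["pixels"]); m=cv2.inRange(cv2.cvtColor(a,cv2.COLOR_RGB2HSV),(20,120,60),(33,255,255)); v=[np.argwhere(m[:,u]).mean() for u in range(280,322)]; b=np.mean(v); print("bar row mean",b, robot.state()["force"])
print(theta()[:2])
if abs(b-184.82)<.6: print(robot.job_done())
```

```text
bar row mean 184.82142857142858 [-0.36921697 -0.83236645 -0.32743893]
(np.float64(-0.02), np.float64(0.03))
the job is handed in; nothing more can be done
None
```

The hopper was pulled fully down, the puck released inside, and the hopper pushed back up to its stop. The job was handed in at about 28.5 s; the cup, bottle and bowl were left where they stood, and no verdict came back.

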